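# Unpack a V-block at the tool sale and pile up its spacer board

### The job

Unpack the top of the stack of steel V-blocks on the sale table: set the upper V-block down, upright, in the middle of the empty black display tray, then lay the bare plywood spacer board from under it squarely on top of the pile of spacer boards just like it. Set both down gently without dropping them, and leave the pile where it is.

Things in the scene. Friction and masses are not known exactly. Their poses are not given: they have to be found in the camera images.
- upper_block_center (a point): Centre, half-way up, of the upper steel V-block (0.4 to 0.7 kg): 60 mm long (x), 40 mm wide (y), 44 mm high (z, up); flat underside and flanks, V-groove 24 mm wide, 12 mm deep along x in its top. It tops a 110 mm stack: fixed wooden pallet (140 x 90 x 12 mm), a like lower block, spacer, upper block, aligned to about 0.15 rad and 10 mm. Pallet and lower block play no further part.
- spacer_center (a point): Centre of the spacer board, half-way up its thickness: bare plywood, 110 mm long (its x), 60 mm wide (its y), 10 mm thick (its z, up), about 50 g. It lies flat between the two V-blocks, overhanging the lower block by about 25 mm at the ends and 10 mm at the sides; its top is 66 mm above the table.
- tray_in (a point): Middle of the inner floor of the empty black display tray (fixed): 120 mm (its x) by 130 mm (its y) outside, walls 4 mm thick, their rims 12 mm above the table, inner floor about 4 mm above it; z up. A second tray just like it already holds a thick steel ring and is not to be used.
- pile_top_center (a point): Centre, half-way up, of the top board of the spacer pile: a plywood board like the spacer (110 mm along x, 60 mm along y, 10 mm thick, z up). The pile is two such loose boards on the table, 20 mm high in all, edges even to a few mm. A thicker wooden offcut (130 x 85 x 20 mm) and a sanding block elsewhere are no part of it.

How it is judged (in metres and radians):
At the end, for the whole second after the job is handed in: The V-block stands on the empty tray's floor, upright within 10 degrees and within 25 mm of its middle; the spacer lies flat on the pile's top board, within 18 mm of its centre and 10 degrees of its direction; that board lies in place within 30 mm of its start; block and spacer at rest (horizontal distance between upper_block_center and tray_in below 0.025 m and z of upper_block_center in the frame of tray_in between 0.018 and 0.026 m and angle between upper_block_center's own z axis and vertical below 0.17 rad and horizontal distance between spacer_center and pile_top_center below 0.018 m and angle between the x axis of spacer_center and the x axis of pile_top_center, either way round below 0.19 rad and z of spacer_center in the frame of pile_top_center between 0.007 and 0.013 m and height (world z) of pile_top_center between 0.012 and 0.018 m and distance of pile_top_center from where it was at the start of the episode below 0.03 m and angle between spacer_center's own z axis and vertical below 0.12 rad and linear speed of each of upper_block, spacer below 0.02 m/s); the robot touches nothing.
It fails at once if the V-block is dropped (it falls free faster than 0.7 m/s, about 25 mm) (linear speed of upper_block above 0.7 m/s and contact force between the fingers and upper_block below 0.1 N).
It fails at once if the spacer board is dropped (it falls free faster than 0.7 m/s, about 25 mm) (linear speed of spacer above 0.7 m/s and contact force between the fingers and spacer below 0.1 N).
It also fails if it takes over 64 s, if anything falls off the work surface, if the arm or the gripper's body presses on something with over 40 N, if the wrist force passes 120 N, or if a joint passes its speed limit or range.

### The arm

A 6-joint arm with a two-finger parallel gripper is mounted at the origin on the work surface. World frame = base frame: x ahead of the robot, y to its left, z up, the work surface at z = 0. Lengths are in m, angles in degrees, forces in N, time in s.
With the tool pointing down it reaches from about 0.425 to 0.95 m from the base axis. Payload 14.7 kg.
Tool frame: the origin (TCP) lies midway between the tips of the shut fingers; the grasp point (between the pads) lies manip.grip_depth behind it (manip.grip_depth is the distance from the TCP to the grasp point, in m); z points along the fingers, y is the direction in which the jaws open and shut (so a half turn about z gives the same grasp; the last joint's range is limited). The gripper opens to 85 mm and grips with 20 to 120 N. Pads are 22 mm wide; open, the fingers measure 114 mm over their backs; the gripper's body (76 mm by 85 mm) begins 54 mm behind the grasp point. The pads swing forward as they close: fully open they stand 13 mm farther back than shut.
Start: joints at [62.59, 27.513, 91.461, -0, 61.026, -2.67], TCP at [0.272, 0.59, 0.231] pointing down, gripper open.
Joint ranges: [-157.49, 157.49], [-46.99, 117.5], [13.45, 153.17], [-89.5, 269.5], [5.16, 153.95], [-167.48, 167.48]. Speed limits (degrees/s): [108.29, 108.29, 136.94, 172.46, 172.46, 172.46].

### API

Orientations are given as a 3x3 rotation matrix whose columns are the frame's x, y, z axes.
In Python, from rig import sensors, read_camera, manip gives the robot as it stands.
- The arm moves only by the tool servo_tool, never from a script. Its argument "targets" is text: rows parted by semicolons, each of 6 numbers parted by spaces: the shift along the tool's x, y, z in cm, then the turn, a rotation vector about the tool's x, y, z in degrees. A call has 1 to 20 rows; each row is the pose to reach, as a shift and turn from the pose measured when the call began, along the tool's axes at that moment; what a row does not reach only later rows make up. A row lasts 1/12 s, in which the tool goes at most 41.7 mm and 7.16 degrees, less where a joint would pass 70% of its speed; a pose out of reach is approached as far as the arm can. A call with a gripper value outside its range is refused whole. "gripper" is the opening, from -1 (shut) to 1 (fully open), so that 0 is half open, set as the call begins (left out, the last holds). The fingers move at their own pace and stop on an object; "grip_force" is the grip in N (left out, the last holds). Time passes only in rows, so rows that repeat a pose let the fingers close. It gives the time, the measured TCP pose, the force and the opening at its end, in the units of the state.
- sensors.get_obs(): the state, without advancing time (a new reading comes with each control period).
- read_camera(name): name is "scene" or "top" or "wrist"; returns a dict with "image" (420x560x3 uint8, red, green, blue), "depth" (420x560 float32, m along the optical axis (not along the pixel's ray), 0 where there is no reading), "fx", "fy", "cx", "cy" (pixels), "k1" (the pictures are not rectified: a ray, as slopes to the right and down, at radius r is drawn at 1 + k1 r^2 times it, then the intrinsics apply), "T" (4x4, takes a point from camera to world coordinates); the wrist camera has in their place "T_tool_cam" (4x4, takes a point from camera to tool coordinates, whose origin is the TCP and whose axes are the flange's). Camera axes: x right, y up, looking along -z (the intrinsics and any distortion apply to the point x, -y, -z); pixel columns grow to the right and rows downward; lengths in m; the calibration is good to about 2 mm. A picture is of the moment at which its call begins: read the wrist's pose just before it.
- manip.hand_in(): hands the job in, once; it reports no verdict.
The state is a dict: "time_s": time; "joint_positions": joint angles; "joint_vel": joint speeds; "effort": joint torques, N m; "tool_pos": TCP position; "tool_rot": TCP orientation; "wrist_force": force on the tool from outside, world axes, zero at the start; "torque": the same for the moment, N m; "gripper_width": opening from 0.0 (shut) to 1.0 (fully open).
Only numpy, scipy, OpenCV 4.12 (cv2) and the standard library are available. Lean on these libraries where they do the work, as an engineer would, in place of code of your own. Each camera call takes 0.05 s, during which the arm holds its last target. There are 200 camera calls.

## Working session

There is one attempt and no reset: what is moved stays moved. The work goes in short steps, Python scripts to look and compute and a tool call to move; the robot and the scene stay as the last step left them, time stands still between calls to the robot, and variables do not carry over. Pictures are saved under pics/ and viewed, about 8 in all and at most 12, crops included, and the job is handed in when it is done.

Besides the shell and the picture viewer there is one more tool, called by a JSON object that holds its "name" and its "arguments". servo_tool: Moves the arm, as the interface text tells. Its arguments: {"type":"object","properties":{"targets":{"type":"string"},"gripper":{"type":"number"},"grip_force":{"type":"number"}},"required":["targets"]}

```bash
mkdir -p pics; ls; cat > h.py <<'E'
import numpy as np, cv2
from rig import sensors, read_camera, manip
def cloud(c,T):
    h,w=c['depth'].shape
    u,v=np.meshgrid(np.arange(w),np.arange(h))
    K=np.array([[c['fx'],0,c['cx']],[0,c['fy'],c['cy']],[0,0,1.]])
    p=cv2.undistortPoints(np.stack([u,v],-1).reshape(-1,1,2).astype(np.float64),K,np.array([c['k1'],0,0,0.])).reshape(h,w,2)
    d=c['depth']
    P=np.stack([p[...,0]*d,-p[...,1]*d,-d],-1)
    return P@T[:3,:3].T+T[:3,3]
def save(n,im): cv2.imwrite('pics/'+n+'.png',cv2.cvtColor(im,cv2.COLOR_RGB2BGR))
def look(name):
    s=sensors.get_obs(); c=read_camera(name)
    if name=='wrist':
        T=np.eye(4);T[:3,:3]=np.array(s['tool_rot']);T[:3,3]=s['tool_pos']; T=T@c['T_tool_cam']
    else: T=c['T']
    return c,cloud(c,T)
E
python3 - <<'E'
from h import *
s=sensors.get_obs();print(s['tool_pos'],s['tool_rot'],s['gripper_width'],s['wrist_force'],manip.grip_depth)
for n in('top','scene'):
    c,P=look(n);save(n,c['image']);np.savez(n,P=P,im=c['image'],T=c['T'] );print(n,c['T'][:3],c['fx'],c['k1'])
E
```

```text
pics
[0.27184588 0.58996926 0.23067436] [[-9.08192159e-01  4.18553089e-01 -5.60751312e-04]
 [ 4.18553459e-01  9.08191541e-01 -1.06181858e-03]
 [ 6.48421510e-05 -1.19903971e-03 -9.99999279e-01]] 0.999511458607832 [0.58804445 0.56744623 0.57796639] 0.0187
top [[ 0.00779364  0.98805048 -0.15393342  0.34337324]
 [-0.99989912  0.00587221 -0.01293295 -0.00928254]
 [-0.01187448  0.15401869  0.98799658  1.29032086]] 545.7352442586109 -0.13509224685128057
scene [[-1.67357974e-01 -7.60830529e-01  6.26999374e-01  1.05720388e+00]
 [ 9.85896047e-01 -1.29501551e-01  1.06011002e-01  9.05095947e-02]
 [ 5.40984382e-04  6.35897991e-01  7.71772928e-01  7.61102938e-01]] 432.5937687412205 0.02711295615647957
```

View pics/top.png

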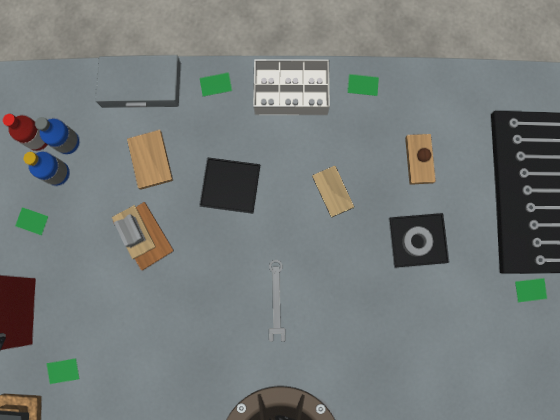

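View pics/scene.png

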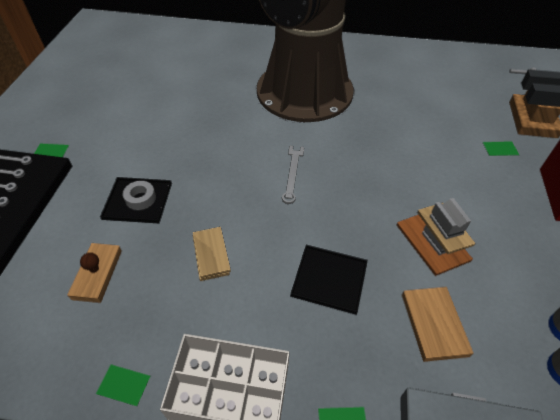

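The top view shows the stack at (135,233), the empty tray at (230,185), the pile at (333,191), the offcut at (150,160) and the ring tray at (418,240). Next I measure with depth.

```bash
python3 - <<'E'
from h import *
d=np.load('top.npz');P=d['P'];im=d['im'].astype(int)
z=P[...,2]; g=im.sum(2)
def rep(n,m,win):
    u0,u1,v0,v1=win; M=np.zeros_like(m);M[v0:v1,u0:u1]=m[v0:v1,u0:u1]
    M=cv2.morphologyEx(M.astype(np.uint8),cv2.MORPH_OPEN,np.ones((3,3)))
    k,l,st,_=cv2.connectedComponentsWithStats(M); M=l==1+np.argmax(st[1:,4])
    Q=P[M];r=cv2.minAreaRect(Q[:,:2].astype(np.float32));
    print(n,len(Q),'z',np.percentile(Q[:,2],[5,50,95]).round(4),'rect',np.round(r[0],4),np.round(r[1],4),round(r[2],1))
w=(95,180,190,280)
rep('upper',z>0.085,w); rep('spacer+',(z>0.05),w); rep('spacer',(z>0.05)&(z<.075),w); rep('pallet',z>0.006,w)
rep('tray',g<150,(190,270,145,225))
rep('pile',z>0.012,(300,365,155,225)); rep('offcut',z>.012,(115,185,120,200))
for uv in[(10,310),(20,395),(60,360),(280,340),(135,80),(290,85),(45,130),(418,155),(230,185)]:print(uv,P[uv[1],uv[0]].round(3))
d=np.load('scene.npz');P=d['P'];z=P[...,2];im=d['im'].astype(int);g=im.sum(2);print('scene')
w=(385,480,190,280)
rep('upper',z>0.085,w);rep('spacer+',(z>0.055)&(z<.075),w);rep('pile',z>0.012,(180,240,215,290));rep('tray',g<150,(280,380,235,320))
E
```

```text
upper 559 z [0.093  0.1061 0.112 ] rect [0.4085 0.188 ] [0.4103 0.0654] 62.7
spacer+ 1249 z [0.0621 0.0711 0.1109] rect [0.4086 0.2052] [0.436  0.1044] 59.6
spacer 641 z [0.0609 0.0656 0.0703] rect [0.4881 0.3411] [0.1127 0.0614] 28.3
pallet 2232 z [0.0082 0.0634 0.1097] rect [0.4079 0.213 ] [0.4431 0.1341] 57.0
tray 2585 z [-0.0004  0.0042  0.0117] rect [0.5054 0.103 ] [0.3628 0.1543] 11.7
pile 1178 z [0.0155 0.0199 0.0242] rect [ 0.4917 -0.0981] [0.1113 0.3273] 77.9
offcut 1796 z [0.0152 0.0197 0.0241] rect [0.5187 0.2044] [0.5389 0.1228] 37.8
(10, 310) [0.303 0.601 0.114]
(20, 395) [0.1   0.617 0.018]
(60, 360) [ 0.185  0.528 -0.004]
(280, 340) [0.244 0.002 0.   ]
(135, 80) [0.862 0.361 0.05 ]
(290, 85) [ 0.847 -0.018  0.048]
(45, 130) [0.708 0.537 0.14 ]
(418, 155) [ 0.674 -0.319  0.054]
(230, 185) [0.611 0.126 0.   ]
scene
upper 814 z [0.0882 0.1037 0.1103] rect [0.7622 0.2382] [0.0701 0.656 ] 69.5
spacer+ 923 z [0.0585 0.0653 0.0721] rect [0.4883 0.3392] [0.1125 0.0615] 30.7
pile 1370 z [0.0169 0.0193 0.0216] rect [ 0.8002 -0.0261] [0.5644 0.0598] 24.5
tray 3628 z [0.0012 0.0037 0.0113] rect [0.8023 0.1011] [0.129  0.5082] 82.7
```

{"name": "servo_tool", "arguments": {"targets": "-10 -4.6 0 0 0 -18; -20 -9 0 0 0 -36; -30.1 -13.7 0 0 0 -54; -30.1 -13.7 0 0 0 -54; -30.1 -13.7 0 0 0 -54; -30.1 -13.7 0 0 0 -54; -30.1 -13.7 0 0 0 -54; -30.1 -13.7 0 0 0 -54; -30.1 -13.7 0 0 0 -54; -30.1 -13.7 0 0 0 -54; -30.1 -13.7 0 0 0 -54; -30.1 -13.7 0 0 0 -54", "gripper": 1, "grip_force": 40}}

```text
time_s: 1.1
tool_pos: [0.4875, 0.3397, 0.2306]
tool_rot: [[-0.873, -0.488, -0.001], [-0.488, 0.873, -0.001], [0.002, -0.0, -1.0]]
wrist_force: [0.1, 0.6, -0.0]
gripper_width: 1.002
```

```bash
cat >> h.py <<'E'
def rep(n,P,m,win=None,ok=None):
    M=m&np.isfinite(P).all(2)&ok
    if win is not None:
        cx,cy,r=win; M&=np.hypot(P[...,0]-cx,P[...,1]-cy)<r
    M=cv2.morphologyEx(M.astype(np.uint8),cv2.MORPH_OPEN,np.ones((3,3)))
    k,l,st,_=cv2.connectedComponentsWithStats(M)
    if k<2: print(n,'none');return
    M=l==1+np.argmax(st[1:,4]);Q=P[M]
    b=cv2.boxPoints(r:=cv2.minAreaRect(Q[:,:2].astype(np.float32)))
    e=[b[1]-b[0],b[2]-b[1]];L=max(e,key=np.linalg.norm)
    print(n,len(Q),'z',np.percentile(Q[:,2],[5,50,95]).round(4),'c',np.round(r[0],4),'size',np.sort(r[1]).round(4),'long',round(float(np.degrees(np.arctan2(L[1],L[0])))%180,1))
E
python3 - <<'E'
from h import *
c,P=look('wrist');save('w1',c['image']);ok=c['depth']>.05;z=P[...,2]
s=sensors.get_obs();print(s['tool_pos'],np.round(s['tool_rot'],3)[:2,1],s['joint_positions'])
w=(.488,.34,.1)
rep('upper',P,z>.1,w,ok);rep('upper85',P,z>.085,w,ok);rep('spacer',P,(z>.055)&(z<.075),w,ok)
for n in('top','scene'):
    d=np.load(n+'.npz');P=d['P'];z=P[...,2];ok=z<.3;g=d['im'].astype(int).sum(2);print(n)
    rep('upper',P,z>.085,w,ok);rep('spacer',P,(z>.055)&(z<.075),w,ok)
    rep('pile',P,z>.012,(.607,-.115,.1),ok)
    rep('tray',P,g<150,(.611,.126,.12),ok)
E
```

```text
[0.48724097 0.34014274 0.23069292] [-0.489  0.872] [ 3.20066172e+01  2.31280071e+01  9.89974267e+01 -1.99143355e-02
  5.79554787e+01 -8.72332430e+01]
upper 56351 z [0.2696 0.3124 0.3315] c [0.4845 0.3377] size [0.0344 0.1495] long 119.1
upper85 56351 z [0.2696 0.3124 0.3315] c [0.4845 0.3377] size [0.0344 0.1495] long 119.1
spacer 2799 z [0.0659 0.067  0.0683] c [0.4892 0.3411] size [0.0601 0.1098] long 29.1
top
upper 551 z [0.0939 0.1061 0.1119] c [0.4861 0.3406] size [0.0423 0.0617] long 26.7
spacer 639 z [0.061  0.0656 0.0703] c [0.4881 0.3411] size [0.0614 0.1127] long 28.3
pile 1176 z [0.0155 0.0199 0.0242] c [ 0.5945 -0.1206] size [0.062  0.1108] long 24.8
tray 2574 z [-0.0004  0.0042  0.0115] c [0.6089 0.1251] size [0.1199 0.1291] long 82.5
scene
upper 805 z [0.0882 0.1036 0.1101] c [0.4861 0.3413] size [0.043  0.0625] long 27.5
spacer 923 z [0.0585 0.0653 0.0721] c [0.4883 0.3392] size [0.0615 0.1125] long 30.7
pile 1360 z [0.0169 0.0193 0.0215] c [ 0.5944 -0.12  ] size [0.0598 0.1121] long 24.5
tray 3615 z [0.0012 0.0037 0.0112] c [0.6101 0.1258] size [0.1206 0.129 ] long 82.7
```

View pics/w1.png

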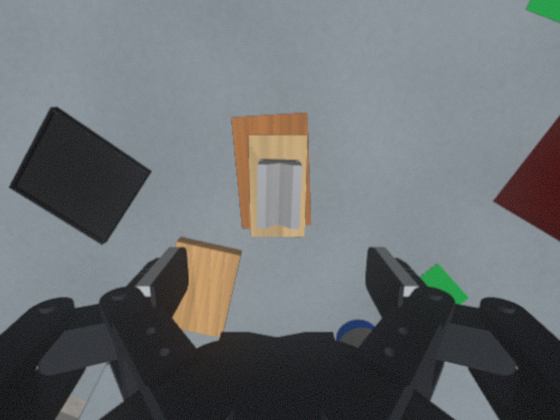

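The wrist view shows the stack centred between the fingers, with the block at (279,193) and the spacer at (278,186). All views agree, so I refine the block pose with the fingers excluded.

```bash
python3 - <<'E'
from h import *
c,P=look('wrist');ok=c['depth']>.05;z=P[...,2]
w=(.488,.34,.1)
rep('upper',P,(z>.102)&(z<.115),w,ok);rep('upper85',P,(z>.08)&(z<.115),w,ok);rep('spacer',P,(z>.055)&(z<.075),w,ok)
rep('tray',P,c['image'].astype(int).sum(2)<150,(.609,.1255,.12),ok&(z<.02))
E
```

```text
upper 1175 z [0.1032 0.1101 0.1119] c [0.4829 0.3518] size [0.0173 0.0604] long 27.5
upper85 2894 z [0.0992 0.1087 0.1118] c [0.4882 0.3417] size [0.04   0.0604] long 27.3
spacer 2822 z [0.0658 0.0671 0.0683] c [0.4891 0.3411] size [0.06   0.1097] long 29.1
tray 9985 z [0.0038 0.0052 0.0126] c [0.6097 0.1275] size [0.1197 0.1295] long 82.6
```

{"name": "servo_tool", "arguments": {"targets": "-0.15 0.1 3 0 0 2; -0.15 0.1 6 0 0 2; -0.15 0.1 9 0 0 2; -0.15 0.1 12 0 0 2; -0.15 0.1 14 0 0 2; -0.15 0.1 15.3 0 0 2; -0.15 0.1 16 0 0 2; -0.15 0.1 16 0 0 2; -0.15 0.1 16 0 0 2; -0.15 0.1 16 0 0 2"}}

```text
time_s: 2.03
tool_pos: [0.4882, 0.3425, 0.0718]
tool_rot: [[-0.888, -0.459, 0.0], [-0.459, 0.888, -0.0], [-0.0, -0.0, -1.0]]
wrist_force: [-0.6, 0.2, 0.7]
gripper_width: 0.998
```

{"name": "servo_tool", "arguments": {"targets": "0 0 0 0 0 0; 0 0 0 0 0 0; 0 0 0 0 0 0; 0 0 0 0 0 0; 0 0 0 0 0 0; 0 0 0 0 0 0; 0 0 0 0 0 0; 0 0 0 0 0 0; 0 0 0 0 0 0; 0 0 0 0 0 0; 0 0 0 0 0 0; 0 0 0 0 0 0", "gripper": -1, "grip_force": 60}}

```text
time_s: 3.03
tool_pos: [0.4885, 0.3425, 0.0724]
tool_rot: [[-0.888, -0.459, 0.001], [-0.459, 0.888, 0.0], [-0.001, -0.0, -1.0]]
wrist_force: [-0.8, -2.0, 8.9]
gripper_width: 0.46
```

{"name": "servo_tool", "arguments": {"targets": "0 0 -0.3 0 0 0; 0 0 -0.6 0 0 0; 0 0 -1 0 0 0; 0 0 -2 0 0 0; 0 0 -4 0 0 0; 0 0 -6 0 0 0; 0 0 -8 0 0 0; 0 0 -10 0 0 0; 0 0 -10 0 0 0; 0 0 -10 0 0 0"}}

```text
time_s: 3.87
tool_pos: [0.4889, 0.3428, 0.1735]
tool_rot: [[-0.888, -0.459, 0.003], [-0.459, 0.888, 0.001], [-0.003, -0.0, -1.0]]
wrist_force: [1.0, 0.2, -7.3]
gripper_width: 0.456
```

```bash
python3 - <<'E'
from h import *
s=sensors.get_obs();print(s['tool_pos'],s['wrist_force'],s['gripper_width'],s['joint_positions'])
c,P=look('wrist');save('w2',c['image'])
c,P=look('top');z=P[...,2];rep('spacer',P,(z>.055)&(z<.075),(.488,.34,.1),z<.3)
c,P=look('scene');z=P[...,2];rep('spacer s',P,(z>.055)&(z<.075),(.488,.34,.1),z<.3)
E
```

```text
[0.48889959 0.34284447 0.17354257] [ 1.0193616   0.21766855 -7.27134769] 0.45640585207798445 [ 3.21482353e+01  2.68428502e+01  1.02101455e+02 -3.40887762e-02
  5.08645345e+01 -8.51478441e+01]
spacer 705 z [0.0607 0.0655 0.0693] c [0.4759 0.3339] size [0.0592 0.0851] long 29.4
spacer s 1496 z [0.0603 0.0651 0.0672] c [0.4876 0.3403] size [0.0635 0.1116] long 30.2
```

View pics/w2.png

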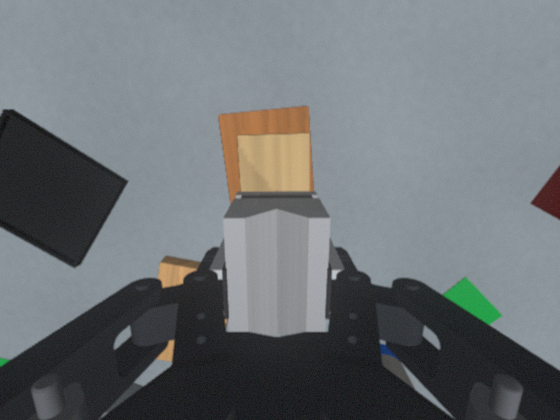

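Block held level in the gripper; the spacer stayed put. Next I move it over the tray.

{"name": "servo_tool", "arguments": {"targets": "0 -1 0 0 0 2; 0 -3 0 0 0 5; -0.2 -5.5 0 0 0 9; -0.3 -8.5 0 0 0 13; -0.4 -11.5 0 0 0 17; -0.5 -14.5 0 0 0 21; -0.6 -17.5 0 0 0 25; -0.7 -20.5 0 0 0 29; -0.8 -23 0 0 0 32; -0.8 -24.3 0 0 0 33; -0.8 -24.8 0 0 0 33; -0.8 -24.8 0 0 0 33; -0.8 -24.8 0 0 0 33; -0.8 -24.8 0 0 0 33"}}

```text
time_s: 5.18
tool_pos: [0.6078, 0.1262, 0.171]
tool_rot: [[-0.995, 0.098, -0.002], [0.098, 0.995, -0.001], [0.001, -0.001, -1.0]]
wrist_force: [0.1, 0.1, -6.6]
gripper_width: 0.46
```

```bash
python3 - <<'E'
from h import *
s=sensors.get_obs();print(s['tool_pos'],np.round(s['tool_rot'],3),s['wrist_force'])
c,P=look('top');z=P[...,2]
rep('block',P,(z>.13)&(z<.25),(.61,.126,.1),z<.25)
E
```

```text
[0.60783962 0.12624481 0.17101655] [[-0.995  0.098 -0.002]
 [ 0.098  0.995 -0.001]
 [ 0.001 -0.001 -1.   ]] [ 0.14709124  0.0531107  -6.63211115]
block none
```

{"name": "servo_tool", "arguments": {"targets": "-0.2 0 1 0 0 0; -0.2 0 3 0 0 0; -0.2 0 6 0 0 0; -0.2 0 9 0 0 0; -0.2 0 11.5 0 0 0; -0.2 0 13.5 0 0 0; -0.2 0 14.8 0 0 0; -0.2 0 15.2 0 0 0; -0.2 0 15.4 0 0 0; -0.2 0 15.5 0 0 0; -0.2 0 15.5 0 0 0; -0.2 0 15.5 0 0 0"}}

```text
time_s: 6.23
tool_pos: [0.6105, 0.1262, 0.0173]
tool_rot: [[-0.995, 0.098, 0.001], [0.098, 0.995, -0.001], [-0.001, -0.0, -1.0]]
wrist_force: [0.2, 0.4, -6.9]
gripper_width: 0.461
```

{"name": "servo_tool", "arguments": {"targets": "0 0 0.1 0 0 0; 0 0 0.2 0 0 0; 0 0 0.3 0 0 0; 0 0 0.4 0 0 0; 0 0 0.4 0 0 0; 0 0 0.4 0 0 0"}}

```text
time_s: 6.73
tool_pos: [0.6105, 0.1262, 0.0132]
tool_rot: [[-0.995, 0.098, 0.0], [0.098, 0.995, -0.001], [-0.001, -0.001, -1.0]]
wrist_force: [-0.8, 0.3, -5.9]
gripper_width: 0.462
```

{"name": "servo_tool", "arguments": {"targets": "0 0 0.1 0 0 0; 0 0 0.2 0 0 0; 0 0 0.25 0 0 0; 0 0 0.25 0 0 0; 0 0 0.25 0 0 0"}}

```text
time_s: 7.15
tool_pos: [0.6104, 0.1262, 0.0107]
tool_rot: [[-0.995, 0.098, 0.0], [0.098, 0.995, -0.001], [-0.0, -0.001, -1.0]]
wrist_force: [-0.3, 0.3, -6.7]
gripper_width: 0.46
```

{"name": "servo_tool", "arguments": {"targets": "0 0 0.1 0 0 0; 0 0 0.15 0 0 0; 0 0 0.15 0 0 0; 0 0 0.15 0 0 0"}}

```text
time_s: 7.48
tool_pos: [0.6105, 0.1262, 0.0104]
tool_rot: [[-0.995, 0.098, 0.001], [0.098, 0.995, -0.001], [-0.001, -0.0, -1.0]]
wrist_force: [-6.5, -1.9, 16.3]
gripper_width: 0.459
```

Contact felt at the expected height. I release partially and rise.

{"name": "servo_tool", "arguments": {"targets": "0 0 0 0 0 0; 0 0 0 0 0 0; 0 0 0 0 0 0; 0 0 0 0 0 0; 0 0 0 0 0 0; 0 0 -0.5 0 0 0; 0 0 -2 0 0 0; 0 0 -4 0 0 0; 0 0 -7 0 0 0; 0 0 -10 0 0 0; 0 0 -14 0 0 0; 0 0 -18 0 0 0; 0 0 -21 0 0 0; 0 0 -22 0 0 0; 0 0 -22 0 0 0; 0 0 -22 0 0 0", "gripper": 0.4}}

```text
time_s: 8.82
tool_pos: [0.6103, 0.1263, 0.2306]
tool_rot: [[-0.995, 0.098, 0.002], [0.098, 0.995, -0.0], [-0.002, -0.0, -1.0]]
wrist_force: [-0.4, 0.2, -0.2]
gripper_width: 0.702
```

```bash
python3 - <<'E'
from h import *
s=sensors.get_obs();print(s['tool_pos'],np.round(s['tool_rot'],3)[:2],s['wrist_force'])
c,P=look('wrist');save('w3',c['image']);ok=c['depth']>.05;z=P[...,2]
rep('block',P,(z>.025)&(z<.055),(.61,.126,.1),ok)
rep('tray',P,c['image'].astype(int).sum(2)<150,(.61,.126,.12),ok&(z<.02))
rep('spacer',P,(z>.055)&(z<.075),(.488,.34,.1),ok)
rep('pile',P,(z>.012)&(z<.03),(.5945,-.12,.1),ok)
c,P=look('scene');z=P[...,2];rep('spacer s',P,(z>.055)&(z<.075),(.488,.34,.1),z<.3)
E
```

```text
[0.61026571 0.12627431 0.2305678 ] [[-0.995  0.098  0.002]
 [ 0.098  0.995 -0.   ]] [-0.43200766  0.17322884 -0.15060105]
block 1944 z [0.0377 0.047  0.05  ] c [0.6101 0.1262] size [0.04   0.0603] long 174.6
tray none
spacer 7491 z [0.0627 0.0668 0.0681] c [0.4898 0.3411] size [0.0614 0.1099] long 29.2
pile 4832 z [0.0177 0.0208 0.0221] c [ 0.5955 -0.1192] size [0.0632 0.1111] long 24.6
spacer s 1502 z [0.0601 0.0651 0.0672] c [0.4873 0.3403] size [0.064 0.112] long 30.4
```

View pics/w3.png

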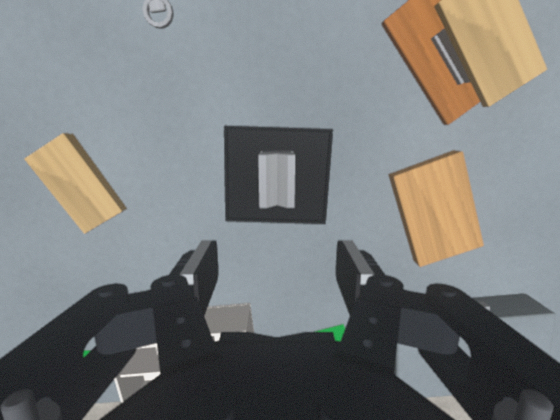

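The block stands upright mid-tray at (277,180); the spacer on its stack is at (495,50) and the pile at (75,183). The fingers are now open about as wide as the board, so I measure fingertip geometry from depth.

```bash
python3 - <<'E'
from h import *
c=read_camera('wrist');P=cloud(c,c['T_tool_cam']);d=c['depth'];ok=(d>.05)&(P[...,2]<.03)
for n,m in(('L',P[...,1]<0),('R',P[...,1]>0)):
    M=ok&m;M[:,:]&=True
    Q=P[M];vu=np.argwhere(M)
    zs=Q[:,2];t=zs>np.percentile(zs,99.9)-.002
    print(n,len(Q),'zmax',zs.max(),np.percentile(zs,[95,99,99.9]),'tip xyz',np.median(Q[t],0),'vu',np.median(vu[t],0))
    for a in range(-60,6,5):
        s=(zs>a/1e3)&(zs<=(a+5)/1e3)&(abs(Q[:,0])<.02)
        if s.sum()>5: print(a,s.sum(),'min|y|',np.percentile(abs(Q[s,1]),2).round(4),'x',np.percentile(Q[s,0],[2,98]).round(4))
E
```

```text
L 28908 zmax -0.005788574650327671 [-0.03856683 -0.01656895 -0.00823119] tip xyz [ 0.00010478 -0.02983427 -0.00860808] vu [258. 217.]
-60 1688 min|y| 0.0292 x [-0.0106  0.0131]
-55 615 min|y| 0.0309 x [0.0059 0.0133]
-50 190 min|y| 0.0312 x [0.0037 0.0129]
-45 357 min|y| 0.0296 x [-0.004   0.0109]
-40 277 min|y| 0.0296 x [-0.0104  0.0107]
-35 297 min|y| 0.0296 x [-0.0109  0.0107]
-30 275 min|y| 0.0296 x [-0.011   0.0106]
-25 231 min|y| 0.0296 x [-0.0105  0.0107]
-20 226 min|y| 0.0297 x [-0.0108  0.0106]
-15 160 min|y| 0.0296 x [-0.0106  0.0105]
-10 60 min|y| 0.0296 x [-0.0097  0.008 ]
R 29266 zmax -0.004727598348097495 [-0.03887405 -0.01665581 -0.00827443] tip xyz [-0.00035453  0.02990233 -0.00875091] vu [259. 336.]
-60 1683 min|y| 0.0293 x [-0.0104  0.0131]
-55 619 min|y| 0.0307 x [0.0058 0.0132]
-50 188 min|y| 0.0313 x [0.0039 0.0129]
-45 359 min|y| 0.0297 x [-0.0037  0.0108]
-40 268 min|y| 0.0296 x [-0.0105  0.0107]
-35 309 min|y| 0.0297 x [-0.0108  0.0108]
-30 270 min|y| 0.0297 x [-0.0106  0.0107]
-25 227 min|y| 0.0297 x [-0.0106  0.0106]
-20 217 min|y| 0.0297 x [-0.0107  0.0106]
-15 161 min|y| 0.0297 x [-0.0108  0.0105]
-10 62 min|y| 0.0297 x [-0.0099  0.0087]
```

{"name": "servo_tool", "arguments": {"targets": "1 1.5 0 0 0 -3; 2.5 3.5 0 0 0 -6; 4.5 6.5 0 0 0 -12; 7 10 0 0 0 -18; 9.5 13.5 0 0 0 -24; 12 17 0 0 0 -30; 13.6 19.3 0 0 0 -34; 14.2 20.2 0 0 0 -34.8; 14.2 20.2 0 0 0 -34.8; 14.2 20.2 0 0 0 -34.8; 14.2 20.2 0 0 0 -34.8; 14.2 20.2 0 0 0 -34.8", "gripper": 1}}

```text
time_s: 9.97
tool_pos: [0.4884, 0.3398, 0.2283]
tool_rot: [[-0.874, -0.486, -0.002], [-0.486, 0.874, -0.002], [0.003, -0.0, -1.0]]
wrist_force: [-0.6, 0.2, 0.6]
gripper_width: 1.004
```

```bash
python3 - <<'E'
from h import *
s=sensors.get_obs();print(s['tool_pos'],np.round(s['tool_rot'],3)[:2],s['wrist_force'])
c,P=look('wrist');ok=c['depth']>.05;z=P[...,2]
rep('spacer',P,(z>.055)&(z<.075),(.488,.34,.1),ok)
save('w4',c['image'])
E
```

```text
[0.48840259 0.33980299 0.22832567] [[-0.874 -0.486 -0.002]
 [-0.486  0.874 -0.002]] [-0.58427551  0.18733701  0.57313647]
spacer 5884 z [0.0658 0.0671 0.0682] c [0.4895 0.3412] size [0.0602 0.1112] long 29.0
```

Pads run flat right to the tips (8 mm behind TCP at this opening). I can therefore grip the board with the tips just above its underside, with nothing below it at placing.

{"name": "servo_tool", "arguments": {"targets": "-0.1 0.1 3 0 0 0; -0.1 0.1 6 0 0 0; -0.1 0.1 9 0 0 0; -0.1 0.1 12 0 0 0; -0.1 0.1 14.5 0 0 0; -0.1 0.1 16.5 0 0 0; -0.1 0.1 17.5 0 0 0; -0.1 0.1 17.9 0 0 0; -0.1 0.1 17.9 0 0 0; -0.1 0.1 17.9 0 0 0; -0.1 0.1 17.9 0 0 0"}}

```text
time_s: 10.93
tool_pos: [0.4893, 0.3413, 0.0508]
tool_rot: [[-0.874, -0.486, -0.0], [-0.486, 0.874, -0.0], [0.001, -0.0, -1.0]]
wrist_force: [1.3, 0.3, 0.0]
gripper_width: 1.005
```

{"name": "servo_tool", "arguments": {"targets": "0 0 0.12 0 0 0; 0 0 0.12 0 0 0; 0 0 0.12 0 0 0; 0 0 0.12 0 0 0; 0 0 0.12 0 0 0; 0 0 0.12 0 0 0; 0 0 0.12 0 0 0; 0 0 0.12 0 0 0; 0 0 0.12 0 0 0; 0 0 0.12 0 0 0", "gripper": -1, "grip_force": 35}}

```text
time_s: 11.77
tool_pos: [0.4899, 0.3416, 0.0506]
tool_rot: [[-0.874, -0.486, 0.001], [-0.486, 0.874, 0.0], [-0.001, 0.0, -1.0]]
wrist_force: [-0.5, -1.2, 10.5]
gripper_width: 0.69
```

{"name": "servo_tool", "arguments": {"targets": "0 0 -0.2 0 0 0; 0 0 -0.5 0 0 0; 0 0 -1 0 0 0; 0 0 -2 0 0 0; 0 0 -4 0 0 0; 0 0 -6 0 0 0; 0 0 -8 0 0 0; 0 0 -10 0 0 0; 0 0 -10 0 0 0; 0 0 -10 0 0 0"}}

```text
time_s: 12.6
tool_pos: [0.4904, 0.342, 0.1524]
tool_rot: [[-0.874, -0.486, 0.003], [-0.486, 0.874, 0.002], [-0.004, 0.0, -1.0]]
wrist_force: [-0.2, -0.9, -0.1]
gripper_width: 0.686
```

```bash
python3 - <<'E'
from h import *
s=sensors.get_obs();print(s['tool_pos'],np.round(s['tool_rot'],3)[:2],s['wrist_force'],s['gripper_width'])
c,P=look('wrist');save('w5',c['image']);ok=c['depth']>.05;z=P[...,2];print(z[200:260,278].round(3)[::10])
E
```

```text
[0.49043752 0.34203941 0.15235403] [[-0.874 -0.486  0.003]
 [-0.486  0.874  0.002]] [-0.23061562 -0.91797805 -0.10880675] 0.6859111344174721
[0.169 0.169 0.17  0.168 0.168 0.169]
```

View pics/w5.png

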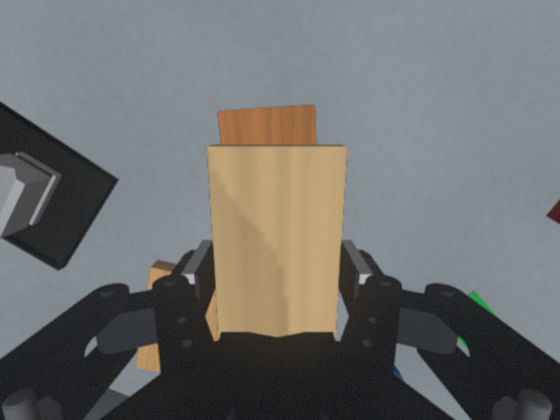

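The board is held level (depth uniform). Now the transfer to the pile.

{"name": "servo_tool", "arguments": {"targets": "0.3 -1 0 0 0 0; 0.9 -3 0 0 0 0.3; 1.8 -6 0 0 0 0.6; 2.6 -9 0 0 0 0.9; 3.5 -12 0 0 0 1.2; 4.4 -15 0 0 0 1.5; 5.3 -18 0 0 0 1.8; 6.2 -21 0 0 0 2.1; 7 -24 0 0 0 2.4; 7.9 -27 0 0 0 2.7; 8.8 -30 0 0 0 3; 9.7 -33 0 0 0 3.3; 10.6 -36 0 0 0 3.6; 11.4 -39 0 0 0 4; 12.3 -42 0 0 0 4.3; 13 -44.3 0 0 0 4.5; 13.3 -45.4 0 0 0 4.5; 13.3 -45.4 0 0 0 4.5; 13.3 -45.4 0 0 0 4.5; 13.3 -45.4 0 0 0 4.5"}}

```text
time_s: 14.32
tool_pos: [0.5934, -0.1189, 0.1504]
tool_rot: [[-0.909, -0.416, 0.0], [-0.416, 0.909, 0.002], [-0.001, 0.001, -1.0]]
wrist_force: [0.2, 0.8, -0.1]
gripper_width: 0.691
```

```bash
python3 - <<'E'
from h import *
s=sensors.get_obs();R=np.array(s['tool_rot']);p=np.array(s['tool_pos']);print(p,R.round(4),s['gripper_width'],s['joint_positions'])
d=R.T@(np.array([.5947,-.1201,0])-p);print('shift',d*100,'jaw yaw',np.degrees(np.arctan2(R[1,1],R[0,1])))
c,P=look('wrist');ok=c['depth']>.05;z=P[...,2]
rep('held',P,(z>.15)&(z<.175),(.5947,-.1201,.1),ok)
E
```

```text
[ 0.59338222 -0.11885051  0.15042335] [[-9.093e-01 -4.161e-01  4.000e-04]
 [-4.161e-01  9.093e-01  1.500e-03]
 [-1.000e-03  1.200e-03 -1.000e+00]] 0.6907049012778105 [-1.42519561e+01  2.91174268e+01  1.01976852e+02  1.20680864e-01
  4.89069896e+01 -1.28919213e+02]
shift [-0.05311044 -0.18724697 15.04217179] jaw yaw 114.58796918835637
held 25184 z [0.1657 0.1667 0.1679] c [ 0.5862 -0.1226] size [0.0865 0.0958] long 24.6
```

{"name": "servo_tool", "arguments": {"targets": "0 -0.2 1 0 0 0; 0 -0.2 3 0 0 0; 0 -0.2 6 0 0 0; 0 -0.2 8.5 0 0 0; 0 -0.2 10.5 0 0 0; 0 -0.2 12 0 0 0; 0 -0.2 12.7 0 0 0; 0 -0.2 13 0 0 0; 0 -0.2 13.1 0 0 0; 0 -0.2 13.1 0 0 0; 0 -0.2 13.1 0 0 0"}}

```text
time_s: 15.28
tool_pos: [0.595, -0.1203, 0.0205]
tool_rot: [[-0.909, -0.417, 0.002], [-0.417, 0.909, 0.001], [-0.002, 0.0, -1.0]]
wrist_force: [-0.1, -0.4, 0.7]
gripper_width: 0.686
```

{"name": "servo_tool", "arguments": {"targets": "0 0 0.1 0 0 0; 0 0 0.2 0 0 0; 0 0 0.25 0 0 0; 0 0 0.25 0 0 0; 0 0 0.25 0 0 0"}}

```text
time_s: 15.7
tool_pos: [0.5951, -0.1203, 0.0181]
tool_rot: [[-0.909, -0.417, 0.002], [-0.417, 0.909, 0.001], [-0.002, 0.0, -1.0]]
wrist_force: [0.0, 0.3, -0.3]
gripper_width: 0.688
```

{"name": "servo_tool", "arguments": {"targets": "0 0 0.1 0 0 0; 0 0 0.2 0 0 0; 0 0 0.25 0 0 0; 0 0 0.25 0 0 0; 0 0 0.25 0 0 0"}}

```text
time_s: 16.12
tool_pos: [0.595, -0.1203, 0.0155]
tool_rot: [[-0.909, -0.417, 0.002], [-0.417, 0.909, 0.001], [-0.002, 0.0, -1.0]]
wrist_force: [1.1, -0.3, -0.4]
gripper_width: 0.687
```

{"name": "servo_tool", "arguments": {"targets": "0 0 0.05 0 0 0; 0 0 0.1 0 0 0; 0 0 0.1 0 0 0; 0 0 0.1 0 0 0"}}

```text
time_s: 16.45
tool_pos: [0.5952, -0.1203, 0.0147]
tool_rot: [[-0.909, -0.417, 0.002], [-0.417, 0.909, 0.001], [-0.002, 0.0, -1.0]]
wrist_force: [-0.7, 0.9, 5.8]
gripper_width: 0.689
```

Contact at the expected height. I release, letting the fingers open before rising.

{"name": "servo_tool", "arguments": {"targets": "0 0 0 0 0 0; 0 0 0 0 0 0; 0 0 0 0 0 0; 0 0 0 0 0 0; 0 0 0 0 0 0; 0 0 0 0 0 0; 0 0 -0.5 0 0 0; 0 0 -1.5 0 0 0; 0 0 -3 0 0 0; 0 0 -6 0 0 0; 0 0 -9 0 0 0; 0 0 -12 0 0 0; 0 0 -16 0 0 0; 0 0 -19 0 0 0; 0 0 -21 0 0 0; 0 0 -21 0 0 0; 0 0 -21 0 0 0", "gripper": 1}}

```text
time_s: 17.87
tool_pos: [0.5953, -0.1206, 0.2268]
tool_rot: [[-0.909, -0.417, 0.005], [-0.417, 0.909, 0.0], [-0.005, -0.002, -1.0]]
wrist_force: [-0.7, 0.5, -0.3]
gripper_width: 0.999
```

```bash
python3 - <<'E'
from h import *
s=sensors.get_obs();print(s['tool_pos'],s['wrist_force'],s['gripper_width'])
c,P=look('wrist');save('w6',c['image']);ok=c['depth']>.05;z=P[...,2]
rep('spacer',P,(z>.025)&(z<.04),(.595,-.12,.1),ok);rep('all',P,(z>.006)&(z<.04),(.595,-.12,.1),ok)
c,P=look('scene');save('s2',c['image']);z=P[...,2];ok=z<.3
rep('spacer',P,(z>.0255)&(z<.04),(.595,-.12,.1),ok);rep('all',P,(z>.008)&(z<.04),(.595,-.12,.1),ok)
rep('block',P,(z>.025)&(z<.055),(.61,.126,.1),ok)
E
```

```text
[ 0.59527508 -0.12063989  0.2268319 ] [-0.66481048  0.47364596 -0.25125117] 0.9988675680109427
spacer 4821 z [0.0298 0.0311 0.0323] c [ 0.5947 -0.1208] size [0.0601 0.11  ] long 24.5
all 4837 z [0.0298 0.0311 0.0323] c [ 0.5959 -0.1215] size [0.0622 0.1115] long 24.5
spacer 1334 z [0.0272 0.0293 0.0314] c [ 0.5926 -0.1211] size [0.0598 0.1125] long 24.6
all 1520 z [0.0153 0.0291 0.0313] c [ 0.594  -0.1215] size [0.0621 0.115 ] long 24.0
block 662 z [0.0313 0.0438 0.0486] c [0.6084 0.1257] size [0.0399 0.0617] long 174.2
```

View pics/w6.png

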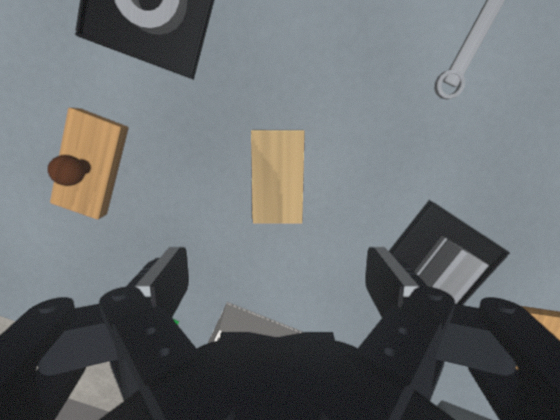

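View pics/s2.png

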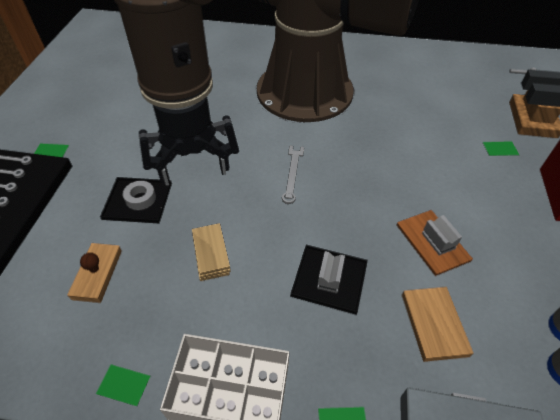

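Both views show the spacer square on the pile (wrist (278,177), scene (211,250)) and the block upright mid-tray (scene (330,272)), with the gripper clear of everything.

```bash
python3 -c "
from rig import manip
print(manip.hand_in())"
```

```text
the job is handed in; nothing more can be done
None
```

I set the upper V-block upright in the middle of the empty tray, then laid the spacer board on the pile. Both were lowered until I felt contact before the gripper opened. I handed the job in at about 18 s of the 64 s allowed.

Last checks before handing in:

| Check | Measured | Target |
|---|---|---|
| V-block centre | (0.610, 0.126) m | tray middle (0.610, 0.126) m |
| V-block top height | about 48 mm | 48 mm when standing on the tray floor |
| Spacer centre | (0.595, -0.121) m | pile (0.595, -0.120) m |
| Spacer direction | 24.5° | pile about 24.6° |
| Spacer top height | 29–31 mm | 30 mm |

- **Disagreement between cameras:** the scene camera puts both pieces about 2 mm away from the wrist camera's readings, which is within the stated calibration error.
- **Pile position:** the spacer now covers the pile, so I couldn't measure its top board directly afterwards. The stack's outline stayed within 1–2 mm of where the pile started.
- **Gripper:** it was well clear of everything, with wrist force about 0.

None of my checks failed.

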